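# Cover the soil tin, then hold up the weighed stone in the tongs

## Robot

A 6-joint arm with a two-finger parallel gripper is mounted at the origin on the work surface. World frame = base frame: x ahead of the robot, y to its left, z up, the work surface at z = 0. Lengths are in m, angles in rad, forces in N, time in s.
With the tool pointing down it reaches from about 0.4 to 0.825 m from the base axis. Payload 7 kg.
Tool frame: the origin (TCP) lies between the finger pads; the fingertips stand 22 mm ahead of it and the grasp point (between the pads) lies 3 mm ahead of it; z points along the fingers, y is the direction in which the jaws open and shut (so a half turn about z gives the same grasp; the last joint's range is limited). The gripper opens to 88 mm and grips with 3 to 60 N. Pads are 19 mm wide; open, the fingers measure 130 mm over their backs; the gripper's body (78 mm by 193 mm) begins 47 mm behind the grasp point.
Start: joints at [1.48, 0.359, 0.012, 0, -1.224, -0.288], TCP at [0.25, 0.627, 0.249] pointing down, gripper open.
Joint ranges: [-3.07, 3.07], [-1.43, 2.12], [-1.02, 1.25], [-3.03, 1.67], [-3.05, -0], [-3.03, 3.03]. Speed limits (rad/s): [2.39, 2.39, 3.01, 3.14, 3.14, 3.14].

## Interface

Orientations are given as [roll, pitch, yaw] about the fixed x, y, z axes, in that order (R = Rz(yaw) Ry(pitch) Rx(roll)).
In Python, from station import * gives the robot as it stands. The module is installed in compiled form; this text tells all that it offers.
- The arm moves only by the tool move_arm, never from a script. Its argument "rows" is a list of rows, each an object with "delta_rot": the turn, a rotation vector about the world's x, y, z in degrees, a list of three; "delta_pos": the shift along the world's x, y, z in cm, a list of three; "hand": the finger opening in cm, from 0 to 8.76. A call has exactly 10 rows; each row shifts and turns the commanded pose from where the row before left it; what a row does not reach is not made up. A row lasts 1/10 s, in which the tool goes at most 50 mm and 8.59 degrees, less where a joint would pass 70% of its speed; a pose out of reach is approached as far as the arm can. A call is refused whole if a number of a shift passes 5 or a number of a turn 8.59, either way. A call with a gripper value outside its range is refused whole. The fingers move at their own pace and stop on an object; "force" is the grip in N (left out, the last holds). Time passes only in rows, so rows that do not move let the fingers close, or fill a call up. It gives the time, the measured TCP pose, the force and the opening at its end, in the units of the state.
- get_state(): the state, without advancing time (a new reading comes with each control period).
- grab_frame(name): name is "side" or "top"; returns the picture (480x640x3 uint8, blue, green, red); there is no depth.
- camera_info(name): a dict with "camera_matrix" (3x3 intrinsics, pixels), "world_from_camera" (4x4, takes a point from camera to world coordinates). Camera axes: x right, y down, z forward; pixel columns grow to the right and rows downward; lengths in m; the calibration is good to about 2 mm. A picture is of the moment at which its call begins. camera_info takes no time and is no camera call.
- job_done(): hands the job in, once; it reports no verdict.
The state is a dict: "t": time; "q": joint angles; "qd": joint speeds; "joint_efforts": joint torques, N m; "eef_pos": TCP position; "ee_rot": TCP orientation; "force": force on the tool from outside, world axes, zero at the start; "moment": the same for the moment, N m; "width": finger opening in m.
Only numpy, scipy, OpenCV 4.12 (cv2) and the standard library are available. Lean on these libraries where they do the work, as an engineer would, in place of code of your own. Each camera call takes 0.05 s, during which the arm holds its last target.

## Task

Set the loose cover on the soil tin so that it sits fully seated and level, and let go of it, so that no grit falls in. Then take the tongs from their rest, close them on the stone on the balance pan and lift it at least 10 cm above the pan; finish while holding it up still in the tongs, with nothing put down or let go. Never touch the stone with the gripper itself, and do not disturb the tray of soil, the jar or the brush.

Things in the scene. Friction and masses are not known exactly. Their poses are not given: they have to be found in the camera images.
- tin: Open round aluminium sample tin standing on the table, part filled, about 0.4 kg, loose. Outer diameter 72 mm, 3 mm wall (mouth 66 mm), 60 mm high. Origin: centre of its underside, z up. It stands to the left or the right of the tongs, the balance on the other side.
- tin_rim (a point): Centre of the tin's mouth, at rim height (60 mm above its underside).
- lid: The tin's loose aluminium cover (70 g), right way up on the table beyond the tongs: disc 76 mm across, 4 mm thick; below it a centring plug 60.6 mm across, 7 mm deep, foot tapered to 54 mm; on top a knob. Origin: centre of the plug's underside, z up; disc from 7 to 11 mm, knob from 11 to 43 mm. Seated, the plug is in the mouth, the disc on the rim, the origin 7 mm below the rim.
- lid_knob (a point): Centre of the top of the cover's upright round knob, 18 mm across, 32 mm high (43 mm above the cover's origin).
- rest: Low wooden tongs rest, fixed: two cross bars, each 94 mm wide, 16 mm thick, 30 mm high, centred 55 mm before and behind its origin along its x, joined by a base strip 50 mm wide and 4 mm high; the fingers have room between the bars. Origin: centre of its underside, x along the tongs.
- tongs: Steel tongs (0.12 kg) lying level on the rest's bars, 30 mm above the table: two upright flat arms 22 mm high, hinged at the rear end and sprung apart. Origin: on the middle line, level with the arms' lower edges, between the finger plates, near the balance point; x to the tips, y to the left arm, z up. The hinge is 65 mm behind the origin, the tips' ends 98 mm ahead.
- tongs_grip (a point): Middle of the grip, 11 mm above the lower edges, midway between the finger plates (thickened, 50 mm long, 22 mm high). Squeeze the plates together along the tongs' y. Left alone they are 57 mm apart over their outer faces; shut on the stone 44 mm, arms parallel. Springs push back 6 N at first, 8 N shut: squeezed part way, to 53 mm, the open tongs can be carried; 25 N holds the stone.
- tongs_tips (a point): Midway between the tips where they should hold the stone, half way up the arms, 85 mm ahead of the grip middle. The tips are 60 mm apart inside when left alone; each mm squeezed at the plates brings them 2.3 mm nearer.
- tongs_left: Left arm of the tongs (+y side), with its tip. Origin at its hinge.
- tongs_right: Right arm of the tongs (-y side), with its tip. Origin at its hinge.
- stone: Rounded grey-brown stone, 30 mm across, 30 mm high, upright sides from 9 to 21 mm height, about 50 g, loose on the balance pan. Origin: centre of its underside, z up.
- stone_center (a point): Middle of the stone, 15 mm above its underside.
- scale: Low grey bench balance, fixed: body 140 mm by 170 mm, top at 38 mm, with a round steel pan. Origin: centre of its underside.
- scale_pan (a point): Centre of the top of the balance's round pan (92 mm across), 50 mm above the table, z up. The stone lies within about 15 mm of it.
- tray: Bystander: square cream tray of soil, 140 mm by 140 mm, 45 mm high, loose, at the far right. Origin: centre of its underside.
- can: Bystander: closed pale jar with a metal cap, 68 mm across, 85 mm high, loose, at the far left. Origin: centre of its underside.
- brush: Bystander: small hand brush lying on the table beyond the cover. Origin: near its middle on the underside.
Mind the look-alikes: they are no part of the job. Leave any pink look-alike of the scale alone.

How it is judged:
On the way, in this order (a step that is already met when the one before it is completed fails the run):
1. the cover sits seated and level on the tin, let go, with the stone still on the balance (horizontal distance between lid and tin_rim below 0.004 m and z of lid in the frame of tin_rim between -0.0105 and -0.0045 m and angle between each of lid, tin's own z axis and vertical below 0.05 rad and height (world z) of tin below 0.004 m and contact force between the fingers and lid below 0.05 N and z of stone in the frame of scale_pan below 0.03 m), for 0.3 s.
2. the stone is off the pan, pinched between both arms of the tongs (contact force between each of tongs_left, tongs_right and stone above 0.3 N and contact force between the fingers and tongs_left above 0.5 N and contact force between the fingers and tongs_right above 0.5 N and contact force between each of the arm, the fingers, scale and stone below 0.05 N and z of stone in the frame of scale_pan above 0.02 m), for 0.2 s.
At the end, for the whole second after the job is handed in: Cover seated on the upright tin (centred 4 mm, down on the rim within 3 mm, level 0.05 rad), untouched. Gripper squeezes both arms of the tongs, both arms press the stone, nothing else touches the stone or carries the tongs; the stone is still, its underside 80 mm or more above the pan (horizontal distance between lid and tin_rim below 0.004 m and z of lid in the frame of tin_rim between -0.0105 and -0.0045 m and angle between each of lid, tin's own z axis and vertical below 0.05 rad and height (world z) of tin below 0.004 m and contact force between each of tongs_left, tongs_right and stone above 0.3 N and contact force between the fingers and tongs_left above 0.5 N and contact force between the fingers and tongs_right above 0.5 N and contact force between each of the arm, the fingers, scale and stone below 0.05 N and contact force between each of scale, rest and tongs below 0.05 N and z of stone in the frame of scale_pan above 0.08 m and contact force between the arm and lid below 0.05 N and linear speed of stone below 0.03 m/s); the arm keeps its last pose, push and grip.
It fails at once if the gripper or arm touches the stone (contact force between any of the fingers, the arm and stone above 0.2 N).
It fails at once if the tray, the jar or the brush is disturbed by more than 30 mm (distance of any of tray, can, brush from where it was at the start of the episode above 0.03 m).
It fails at once if the tin is tipped over (angle between tin's own z axis and vertical above 0.35 rad).
It also fails if it takes over 61 s, if anything falls off the work surface, if the arm or the gripper's body presses on something with over 40 N, if the wrist force passes 120 N, or if a joint passes its speed limit or range.

## Working session

There is one attempt and no reset: what is moved stays moved. The work goes in short steps, Python scripts to look and compute and a tool call to move; the robot and the scene stay as the last step left them, time stands still between calls to the robot, and variables do not carry over. Pictures are saved under pics/ and viewed, and the job is handed in when it is done.

Besides the shell and the picture viewer there is one more tool, called after ">>>" as a command line: name --argument value ..., lists and objects as JSON in quotes. move_arm: Moves the arm, as the interface text tells. Its arguments: {"type":"object","properties":{"rows":{"type":"array"},"force":{"type":"number"}},"required":["rows"]}

```bash
mkdir -p pics; python3 - <<'E'
from station import *
import cv2
s=get_state(); print(s)
for n in("top","side"):
    f=grab_frame(n); cv2.imwrite(f"pics/{n}0.png",f)
    c=camera_info(n); print(n,c)
E
```

```text
{'t': 0.0, 'q': array([ 1.48013156e+00,  3.59350755e-01,  1.10639681e-02, -3.19205709e-04,
       -1.22407629e+00, -2.88106352e-01]), 'qd': array([-0.00042036,  0.00156911, -0.00076067,  0.00038715,  0.00041228,
        0.00012128]), 'joint_efforts': array([-5.84591580e-04, -5.82714915e+01,  2.93070155e+01,  6.99751407e+00,
        7.01569792e-03, -1.58627681e-04]), 'eef_pos': array([0.2494628 , 0.62673641, 0.24765381]), 'ee_rot': array([ 3.14000521e+00, -1.57503126e-04, -3.78879698e-01]), 'force': array([ 0.65687695,  0.09389451, -0.4836952 ]), 'moment': array([ 0.00764955,  0.00305292, -0.01280325]), 'width': 0.08756376242480532}
top {'camera_matrix': array([[490.56481178,   0.        , 318.1462554 ],
       [  0.        , 490.56481178, 243.79714244],
       [  0.        ,   0.        ,   1.        ]]), 'world_from_camera': array([[-0.02038083, -0.99311744,  0.11533589,  0.38873724],
       [-0.99976975,  0.01946976, -0.00902049,  0.00271687],
       [ 0.00671285, -0.11549318, -0.99328559,  1.18179322],
       [ 0.        ,  0.        ,  0.        ,  1.        ]])}
side {'camera_matrix': array([[552.05146558,   0.        , 333.55997908],
       [  0.        , 552.05146558, 246.44052287],
       [  0.        ,   0.        ,   1.        ]]), 'world_from_camera': array([[ 0.99910633, -0.03634994,  0.02156907,  0.46302956],
       [-0.03849507, -0.57180677,  0.81948469, -0.89384549],
       [-0.01745488, -0.81958264, -0.57269505,  0.70825123],
       [ 0.        ,  0.        ,  0.        ,  1.        ]])}
```

View pics/top0.png

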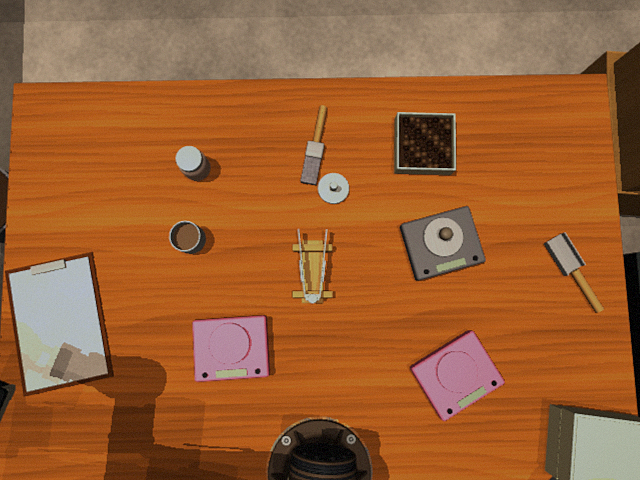

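View pics/side0.png

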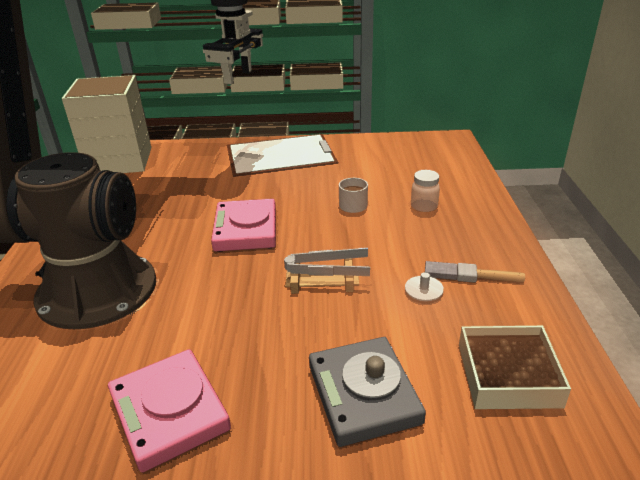

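```bash
python3 - <<'E'
import cv2,numpy as np
t=cv2.imread('pics/top0.png')
def crop(im,x0,y0,w,h,k): return cv2.resize(im[y0:y0+h,x0:x0+w],None,fx=k,fy=k,interpolation=cv2.INTER_CUBIC)
a=crop(t,160,210,50,50,8);b=crop(t,310,165,50,50,8)
c=crop(t,280,220,70,90,6)
d=crop(t,395,200,95,90,6)
cv2.imwrite('pics/c1.png',np.hstack([a,b]));
cv2.imwrite('pics/c2.png',c);cv2.imwrite('pics/c3.png',d)
E
```

```text
(no output)
```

View pics/c1.png

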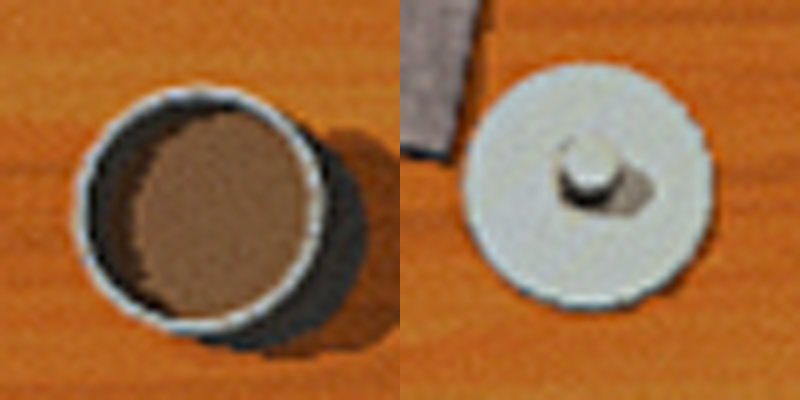

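View pics/c2.png

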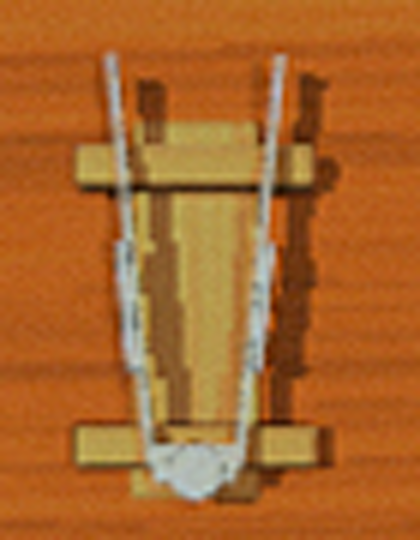

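View pics/c3.png

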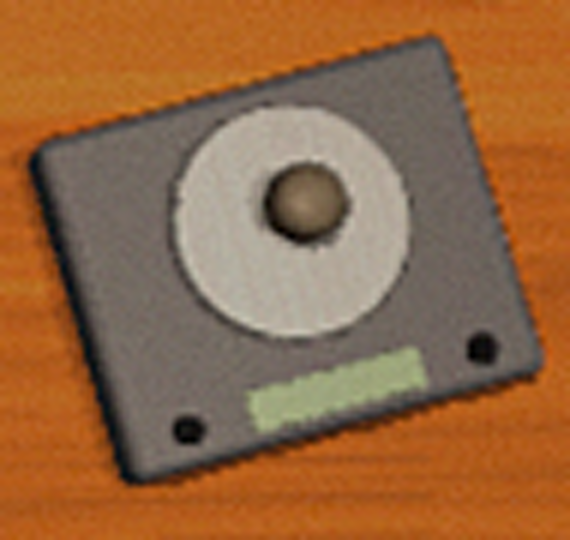

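```bash
cat > h.py <<'E'
import cv2,numpy as np
from station import *
def ray(n,u,v):
    c=camera_info(n);K=c["camera_matrix"];T=c["world_from_camera"]
    d=T[:3,:3]@np.linalg.solve(K,[u,v,1.]);return T[:3,3],d
def onz(n,u,v,z):
    o,d=ray(n,u,v);return (o+d*(z-o[2])/d[2])
def proj(n,p):
    c=camera_info(n);K=c["camera_matrix"];T=c["world_from_camera"]
    q=K@(T[:3,:3].T@(np.array(p)-T[:3,3]));return q[:2]/q[2]
def ell(mask,roi):
    x0,y0,x1,y1=roi
    m=mask[y0:y1,x0:x1].astype(np.uint8)
    cs,_=cv2.findContours(m,cv2.RETR_EXTERNAL,cv2.CHAIN_APPROX_NONE)
    c=max(cs,key=cv2.contourArea);e=cv2.fitEllipse(cv2.convexHull(c))
    return (e[0][0]+x0,e[0][1]+y0),e[1],cv2.boundingRect(c)
E
python3 - <<'E'
from h import *
t=cv2.imread('pics/top0.png');s=cv2.imread('pics/side0.png')
def hsv(i):return cv2.cvtColor(i,cv2.COLOR_BGR2HSV).astype(int)
T=hsv(t);S=hsv(s)
br=(T[...,1]<80)&(T[...,2]>130)
e=ell(br,(160,215,212,255));print('tin',e,onz('top',*e[0],.06))
br=(T[...,1]<80)&(T[...,2]>110)
e=ell(br,(316,170,355,208));print('lid',e,onz('top',*e[0],.011))
cs=T[228:246,434:462]
e=ell((T[...,1]<60)&(T[...,2]>140),(415,205,475,265));print('pan',e,onz('top',*e[0],.05))
e=ell((T[...,2]<140)&(T[...,1]<140),(434,222,462,248));print('stone',e,onz('top',*e[0],.065))
for nm,z,p in[('tipL',.052,(298.3,229)),('tipR',.052,(326.5,229)),('hinge',.052,(312.8,298)),('knob',.043,(333.7,184.9)),
 ('barF',.03,(312.5,247.2)),('barR',.03,(312.5,293.8)),('brush',.02,(311,184))]:
    print(nm,onz('top',*p,z))
k=lambda x0,y0,w,h,f:cv2.resize(s[y0:y0+h,x0:x0+w],None,fx=f,fy=f,interpolation=cv2.INTER_CUBIC)
cv2.imwrite('pics/s1.png',k(275,235,110,65,7));cv2.imwrite('pics/s2.png',np.hstack([k(330,170,50,50,7),k(400,265,50,50,7)]))
E
```

```text
tin ((184.2021083831787, 235.7346897125244), (30.12657928466797, 31.129919052124023), (9, 6, 31, 31)) [0.54372339 0.30048219 0.06      ]
lid ((332.9461135864258, 187.8056983947754), (30.34520149230957, 31.19905662536621), (2, 3, 31, 31)) [ 0.66123958 -0.04675387  0.011     ]
pan ((443.29827880859375, 236.4048023223877), (37.80262756347656, 38.8972282409668), (9, 13, 39, 38)) [ 0.53178086 -0.2995726   0.05      ]
stone ((445.49880027770996, 233.79703044891357), (14.236245155334473, 15.437041282653809), (4, 5, 16, 15)) [ 0.53583404 -0.3009405   0.065     ]
tipL [0.55547355 0.03790771 0.052     ]
tipR [ 0.55420111 -0.02768608  0.052     ]
hinge [0.39528134 0.00723819 0.052     ]
knob [ 0.6607842 -0.0473568  0.043    ]
barF [0.5146508  0.00575415 0.03      ]
barR [0.40517283 0.00784034 0.03      ]
brush [0.66953104 0.00647794 0.02      ]
```

View pics/s1.png

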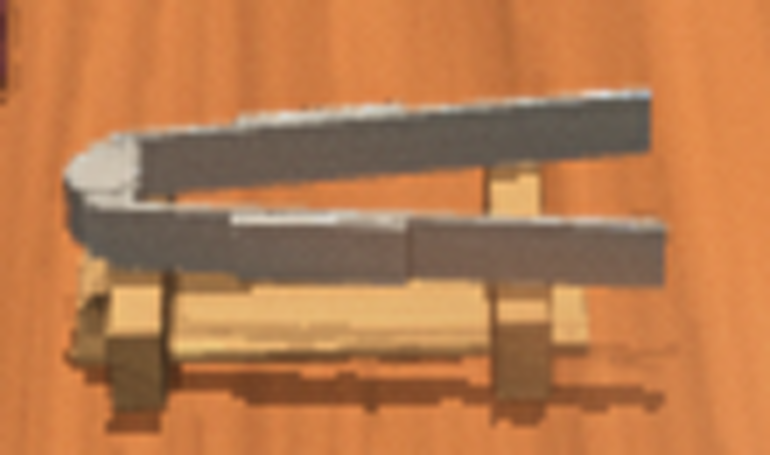

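View pics/s2.png

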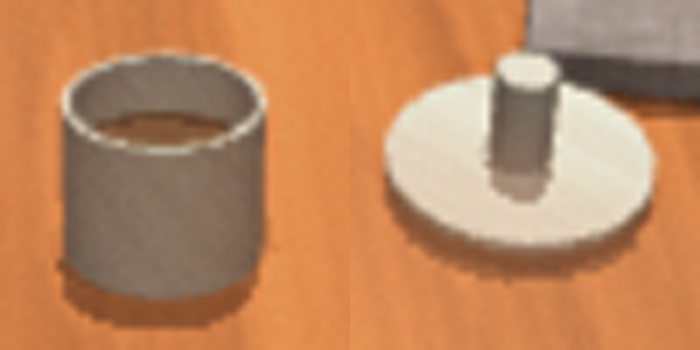

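```bash
python3 - <<'E'
from h import *
for nm,z,p in[('tin',.06,(330+164/7-.4,170+105/7-.4)),('lidtopknob',.043,(400+178/7-.4,265+71/7-.4)),('disc',.011,(400+170.5/7-.4,265+158/7-.4)),
 ('tipLfar',.052,(275+651/7,235+90/7)),('tipRfar',.052,(275+664/7,235+218/7))]:
    print(nm,onz('side',*p,z))
print(proj('top',(.5358,-.301,.08)),proj('side',(.5358,-.301,.08)))
E
```

```text
tin [0.5449868  0.29384513 0.06      ]
lidtopknob [ 0.66256659 -0.04958734  0.043     ]
disc [ 0.66308579 -0.04863117  0.011     ]
tipLfar [0.55853005 0.03558822 0.052     ]
tipRfar [ 0.55656913 -0.02708956  0.052     ]
[447.27316363 232.9148193 ] [373.21116845 359.34444217]
```

>>> move_arm --rows '[{"delta_pos": [2.4, -3.9, 0], "delta_rot": [0, 0, -6.8], "hand": 6}, {"delta_pos": [2.4, -3.9, 0], "delta_rot": [0, 0, -6.8], "hand": 6}, {"delta_pos": [2.4, -3.9, 0], "delta_rot": [0, 0, -6.8], "hand": 6}, {"delta_pos": [2.4, -3.9, 0], "delta_rot": [0, 0, -6.8], "hand": 6}, {"delta_pos": [2.4, -3.9, 0], "delta_rot": [0, 0, -6.8], "hand": 6}, {"delta_pos": [2.4, -3.9, 0], "delta_rot": [0, 0, -6.8], "hand": 6}, {"delta_pos": [2.4, -3.9, 0], "delta_rot": [0, 0, -6.8], "hand": 6}, {"delta_pos": [2.4, -3.9, 0], "delta_rot": [0, 0, -6.8], "hand": 6}, {"delta_pos": [2.4, -3.9, 0], "delta_rot": [0, 0, -6.8], "hand": 6}, {"delta_pos": [2.4, -3.9, 0], "delta_rot": [0, 0, -6.8], "hand": 6}]'

```text
t: 1.1
eef_pos: [0.4901, 0.2353, 0.2485]
ee_rot: [3.141, -0.0, -1.57]
force: [0.2, 1.0, 0.1]
width: 0.06
```

>>> move_arm --rows '[{"delta_pos": [2.15, -3.55, 0], "delta_rot": [0, 0, 0], "hand": 6}, {"delta_pos": [2.15, -3.55, 0], "delta_rot": [0, 0, 0], "hand": 6}, {"delta_pos": [2.15, -3.55, -1], "delta_rot": [0, 0, 0], "hand": 6}, {"delta_pos": [2.15, -3.55, -1], "delta_rot": [0, 0, 0], "hand": 6}, {"delta_pos": [2.15, -3.55, -1], "delta_rot": [0, 0, 0], "hand": 6}, {"delta_pos": [2.15, -3.55, -1], "delta_rot": [0, 0, 0], "hand": 6}, {"delta_pos": [2.15, -3.55, -1], "delta_rot": [0, 0, 0], "hand": 6}, {"delta_pos": [2.15, -3.5, -2], "delta_rot": [0, 0, 0], "hand": 6}, {"delta_pos": [0, 0, -3], "delta_rot": [0, 0, 0], "hand": 6}, {"delta_pos": [0, 0, -3], "delta_rot": [0, 0, 0], "hand": 6}]'

```text
t: 2.1
eef_pos: [0.6618, -0.048, 0.1169]
ee_rot: [3.141, 0.0, -1.568]
force: [-0.4, -0.2, -0.8]
width: 0.0602
```

```bash
python3 - <<'E'
from h import *
print(get_state()['eef_pos'])
t=grab_frame('top');s=grab_frame('side')
cv2.imwrite('pics/t2.png',np.hstack([cv2.resize(t[140:240,270:400],None,fx=3,fy=3),cv2.resize(s[170:320,370:490],None,fx=3,fy=3)[:300]]))
cv2.imwrite('pics/s2f.png',cv2.resize(s[140:320,330:530],None,fx=3,fy=3))
E
```

```text
[ 0.66176439 -0.04801163  0.11689606]
```

View pics/s2f.png

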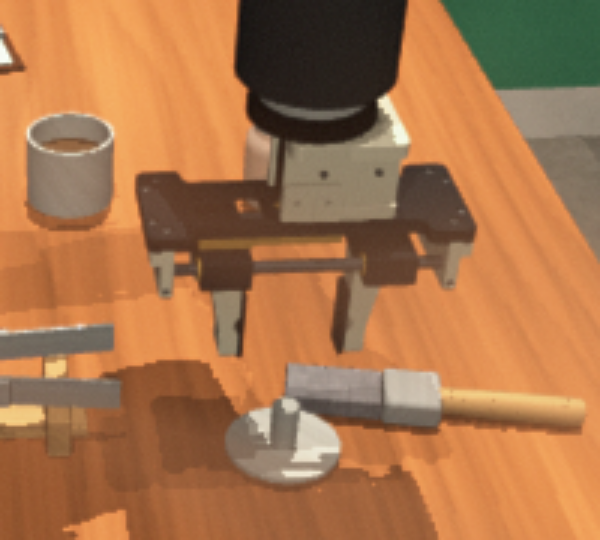

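>>> move_arm --rows '[{"delta_pos": [0, 0, -3], "delta_rot": [0, 0, 0], "hand": 6}, {"delta_pos": [0, 0, -2], "delta_rot": [0, 0, 0], "hand": 6}, {"delta_pos": [0, 0, -1.5], "delta_rot": [0, 0, 0], "hand": 6}, {"delta_pos": [0, 0, -1], "delta_rot": [0, 0, 0], "hand": 6}, {"delta_pos": [0, 0, -0.5], "delta_rot": [0, 0, 0], "hand": 6}, {"delta_pos": [0, 0, 0], "delta_rot": [0, 0, 0], "hand": 4}, {"delta_pos": [0, 0, 0], "delta_rot": [0, 0, 0], "hand": 2.5}, {"delta_pos": [0, 0, 0], "delta_rot": [0, 0, 0], "hand": 1.5}, {"delta_pos": [0, 0, 0], "delta_rot": [0, 0, 0], "hand": 1}, {"delta_pos": [0, 0, 0], "delta_rot": [0, 0, 0], "hand": 1}]' --force 15

```text
t: 3.2
eef_pos: [0.6618, -0.0464, 0.039]
ee_rot: [-3.141, 0.0, -1.566]
force: [-0.1, -1.4, 0.1]
width: 0.0255
```

```bash
python3 - <<'E'
from h import *
print(get_state()['width'])
s=grab_frame('side')
cv2.imwrite('pics/s3.png',cv2.resize(s[180:320,350:530],None,fx=4,fy=4))
E
```

```text
0.025460315301753533
```

View pics/s3.png

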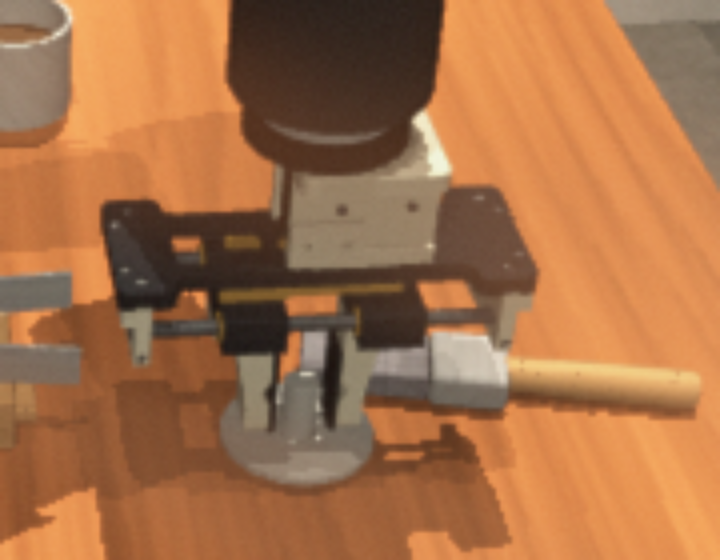

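>>> move_arm --rows '[{"delta_pos": [0, -0.1, -0.1], "delta_rot": [0, 0, 0], "hand": 1}, {"delta_pos": [0, 0, 0], "delta_rot": [0, 0, 0], "hand": 1}, {"delta_pos": [0, 0, 0], "delta_rot": [0, 0, 0], "hand": 1}, {"delta_pos": [0, 0, 0], "delta_rot": [0, 0, 0], "hand": 1}, {"delta_pos": [0, 0, 0], "delta_rot": [0, 0, 0], "hand": 1}, {"delta_pos": [0, 0, 0], "delta_rot": [0, 0, 0], "hand": 1}, {"delta_pos": [0, 0, 1], "delta_rot": [0, 0, 0], "hand": 1}, {"delta_pos": [0, 0, 2], "delta_rot": [0, 0, 0], "hand": 1}, {"delta_pos": [0, 0, 3], "delta_rot": [0, 0, 0], "hand": 1}, {"delta_pos": [0, 0, 3], "delta_rot": [0, 0, 0], "hand": 1}]'

```text
t: 4.25
eef_pos: [0.6612, -0.0477, 0.1285]
ee_rot: [3.14, -0.0, -1.566]
force: [0.7, 0.4, 0.2]
width: 0.0176
```

```bash
python3 - <<'E'
from h import *
s=get_state();print(s['width'],s['eef_pos'],s['ee_rot'],s['force'])
s=grab_frame('side');cv2.imwrite('pics/s4f.png',s)
cv2.imwrite('pics/s4.png',cv2.resize(s[130:300,330:530],None,fx=3.5,fy=3.5))
E
```

```text
0.01758908337998122 [ 0.66121875 -0.04767634  0.12852002] [ 3.14044524e+00 -3.96542635e-04 -1.56571488e+00] [0.70503728 0.35787928 0.22817781]
```

View pics/s4.png

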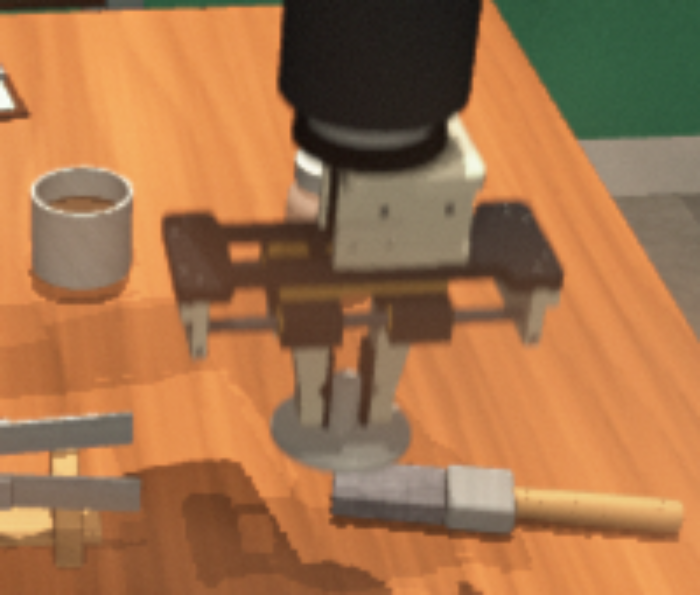

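>>> move_arm --rows '[{"delta_pos": [-0.6, 1.5, 0.5], "delta_rot": [0, 0, 0], "hand": 1}, {"delta_pos": [-1.3, 3.5, 0.5], "delta_rot": [0, 0, 0], "hand": 1}, {"delta_pos": [-1.4, 4.3, 0.5], "delta_rot": [0, 0, 0], "hand": 1}, {"delta_pos": [-1.4, 4.3, 0.5], "delta_rot": [0, 0, 0], "hand": 1}, {"delta_pos": [-1.4, 4.3, 0], "delta_rot": [0, 0, 0], "hand": 1}, {"delta_pos": [-1.4, 4.3, 0], "delta_rot": [0, 0, 0], "hand": 1}, {"delta_pos": [-1.4, 4.3, 0], "delta_rot": [0, 0, 0], "hand": 1}, {"delta_pos": [-1.4, 4.3, 0], "delta_rot": [0, 0, 0], "hand": 1}, {"delta_pos": [-1, 2.5, 0], "delta_rot": [0, 0, 0], "hand": 1}, {"delta_pos": [-0.4, 1.4, 0], "delta_rot": [0, 0, 0], "hand": 1}]'

```text
t: 5.3
eef_pos: [0.543, 0.3019, 0.1474]
ee_rot: [3.141, -0.0, -1.563]
force: [0.3, 0.1, -1.3]
width: 0.0178
```

```bash
python3 - <<'E'
from h import *
s=get_state();print(s['width'],s['eef_pos'],s['ee_rot'],s['force'])
s=grab_frame('side');cv2.imwrite('pics/s5f.png',s)
t=grab_frame('top');cv2.imwrite('pics/t5f.png',t)
cv2.imwrite('pics/s5.png',cv2.resize(s[90:230,290:450],None,fx=4,fy=4,interpolation=2))
cv2.imwrite('pics/t5.png',cv2.resize(t[170:300,120:260],None,fx=4,fy=4,interpolation=2))
E
```

```text
0.017769351446070752 [0.54299997 0.30190457 0.14736474] [ 3.14102573e+00 -2.37497088e-04 -1.56320784e+00] [ 0.34113     0.1315551  -1.30459462]
```

View pics/s5.png

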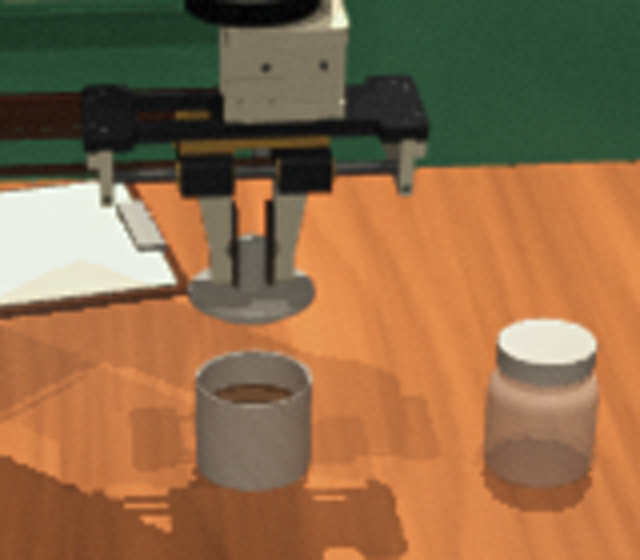

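View pics/t5.png

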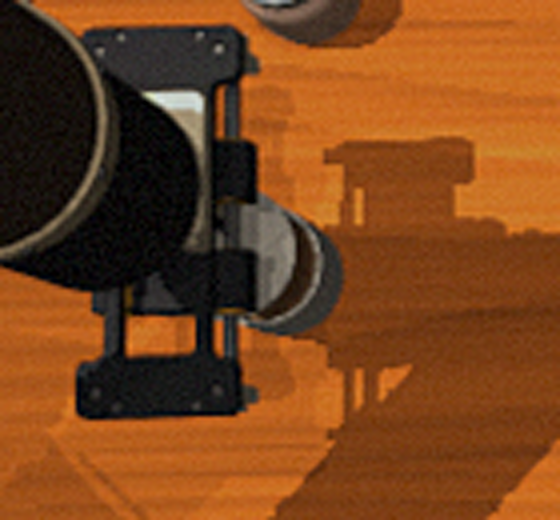

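```bash
python3 - <<'E'
from h import *
s=cv2.imread('pics/s5f.png')
def ring(c,r):
    return np.array([proj('side',(c[0]+r*np.cos(a),c[1]+r*np.sin(a),c[2])) for a in np.linspace(0,6.28,180)])
for nm,c,r in[('disc top',(.543,.302,.120),.038),('disc bot',(.543,.302,.116),.038),('rim top-meas',(.5437,.3005,.06),.036),('rim side-meas',(.545,.294,.06),.036),('base top-meas',(.5437,.3005,.0),.036)]:
    p=ring(c,r);print(nm,p.min(0),p.max(0))
k=cv2.resize(s[150:220,330:375],None,fx=8,fy=8,interpolation=cv2.INTER_NEAREST)
cv2.imwrite('pics/s5b.png',k)
E
```

```text
disc top [336.13022631 153.86020862] [367.97244047 168.05485912]
disc bot [336.15493302 155.35567438] [367.94190621 169.59727395]
rim top-meas [337.61987825 176.4171128 ] [367.04639928 190.51672092]
rim side-meas [338.27058315 177.61973025] [367.81409479 191.82990582]
base top-meas [337.93615717 197.29404738] [366.63296259 211.9438494 ]
```

View pics/s5b.png

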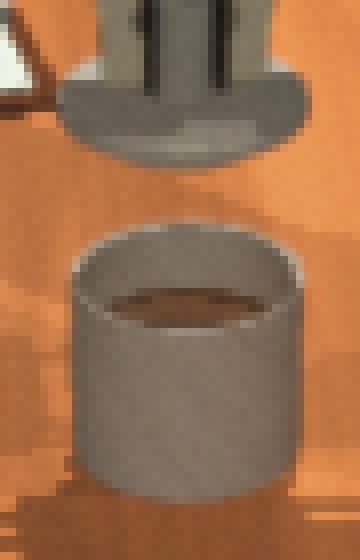

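>>> move_arm --rows '[{"delta_pos": [0.1, -0.05, -0.5], "delta_rot": [0, 0, 0], "hand": 1}, {"delta_pos": [0, 0, -1], "delta_rot": [0, 0, 0], "hand": 1}, {"delta_pos": [0, 0, -1], "delta_rot": [0, 0, 0], "hand": 1}, {"delta_pos": [0, 0, -1], "delta_rot": [0, 0, 0], "hand": 1}, {"delta_pos": [0, 0, -0.5], "delta_rot": [0, 0, 0], "hand": 1}, {"delta_pos": [0, 0, -0.4], "delta_rot": [0, 0, 0], "hand": 1}, {"delta_pos": [0, 0, -0.3], "delta_rot": [0, 0, 0], "hand": 1}, {"delta_pos": [0, 0, -0.3], "delta_rot": [0, 0, 0], "hand": 1}, {"delta_pos": [0, 0, -0.2], "delta_rot": [0, 0, 0], "hand": 1}, {"delta_pos": [0, 0, -0.2], "delta_rot": [0, 0, 0], "hand": 1}]'

```text
t: 6.4
eef_pos: [0.5457, 0.2992, 0.0936]
ee_rot: [-3.141, 0.0, -1.566]
force: [0.2, -1.0, -1.0]
width: 0.0175
```

```bash
python3 - <<'E'
from h import *
s=get_state();print(s['width'],s['eef_pos'],s['ee_rot'],s['force'],s['moment'])
s=grab_frame('side');
cv2.imwrite('pics/s6.png',cv2.resize(s[150:220,330:375],None,fx=8,fy=8,interpolation=cv2.INTER_NEAREST))
E
```

```text
0.01754151122158185 [0.54571459 0.29924993 0.09364426] [-3.14127568e+00  2.67764530e-04 -1.56550366e+00] [ 0.20487574 -0.98498904 -1.0271217 ] [ 0.09665434 -0.03149044 -0.00107342]
```

View pics/s6.png

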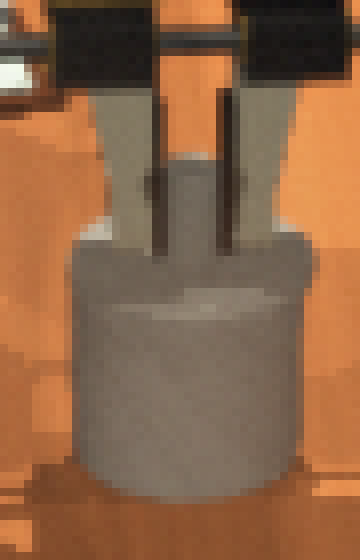

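>>> move_arm --rows '[{"delta_pos": [-0.15, 0.05, 0], "delta_rot": [0, 0, 0], "hand": 1}, {"delta_pos": [0, 0, -0.1], "delta_rot": [0, 0, 0], "hand": 1}, {"delta_pos": [0, 0, -0.1], "delta_rot": [0, 0, 0], "hand": 1}, {"delta_pos": [0, 0, 0], "delta_rot": [0, 0, 0], "hand": 1}, {"delta_pos": [0, 0, 0], "delta_rot": [0, 0, 0], "hand": 1}, {"delta_pos": [0, 0, 0], "delta_rot": [0, 0, 0], "hand": 1}, {"delta_pos": [0, 0, 0], "delta_rot": [0, 0, 0], "hand": 1}, {"delta_pos": [0, 0, 0], "delta_rot": [0, 0, 0], "hand": 1}, {"delta_pos": [0, 0, 0], "delta_rot": [0, 0, 0], "hand": 1}, {"delta_pos": [0, 0, 0], "delta_rot": [0, 0, 0], "hand": 1}]'

```text
t: 7.45
eef_pos: [0.5441, 0.2996, 0.0915]
ee_rot: [3.142, -0.0, -1.566]
force: [0.1, -0.0, -0.7]
width: 0.0173
```

>>> move_arm --rows '[{"delta_pos": [0, 0, -0.1], "delta_rot": [0, 0, 0], "hand": 1}, {"delta_pos": [0, 0, 0], "delta_rot": [0, 0, 0], "hand": 1}, {"delta_pos": [0, 0, 0], "delta_rot": [0, 0, 0], "hand": 1}, {"delta_pos": [0, 0, 0], "delta_rot": [0, 0, 0], "hand": 2.2}, {"delta_pos": [0, 0, 0], "delta_rot": [0, 0, 0], "hand": 3}, {"delta_pos": [0, 0, 0], "delta_rot": [0, 0, 0], "hand": 4}, {"delta_pos": [0, 0, 0], "delta_rot": [0, 0, 0], "hand": 4.5}, {"delta_pos": [0, 0, 0], "delta_rot": [0, 0, 0], "hand": 4.5}, {"delta_pos": [0, 0, 0], "delta_rot": [0, 0, 0], "hand": 4.5}, {"delta_pos": [0, 0, 0], "delta_rot": [0, 0, 0], "hand": 4.5}]'

```text
t: 8.45
eef_pos: [0.5441, 0.2996, 0.0905]
ee_rot: [3.142, -0.0, -1.566]
force: [-0.2, -0.1, -0.9]
width: 0.0446
```

```bash
python3 - <<'E'
from h import *
s=get_state();print(s['width'],s['eef_pos'],s['ee_rot'],s['force'],s['moment'])
s=grab_frame('side');
cv2.imwrite('pics/s7.png',cv2.resize(s[150:220,330:375],None,fx=8,fy=8,interpolation=cv2.INTER_NEAREST))
E
```

```text
0.04464349567207714 [0.54411564 0.29962953 0.09049782] [ 3.14151807e+00 -7.25176992e-05 -1.56562485e+00] [-0.18532761 -0.05249932 -0.93680923] [ 0.13908671 -0.02341091  0.00403266]
```

View pics/s7.png

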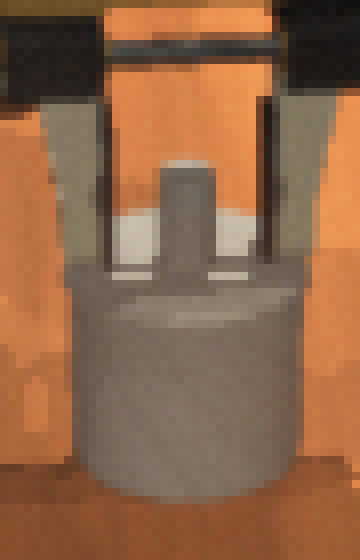

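>>> move_arm --rows '[{"delta_pos": [0, 0, 1], "delta_rot": [0, 0, 0], "hand": 4.5}, {"delta_pos": [0, 0, 2], "delta_rot": [0, 0, 0], "hand": 4.5}, {"delta_pos": [0, 0, 3.5], "delta_rot": [0, 0, 0], "hand": 6}, {"delta_pos": [0, 0, 3.5], "delta_rot": [0, 0, 0], "hand": 8}, {"delta_pos": [-0.5, -2, 0], "delta_rot": [0, 0, 8], "hand": 8.7}, {"delta_pos": [-1, -4, 0], "delta_rot": [0, 0, 8], "hand": 8.7}, {"delta_pos": [-1.2, -4.2, 0], "delta_rot": [0, 0, 8], "hand": 8.7}, {"delta_pos": [-1.2, -4.2, 0], "delta_rot": [0, 0, 8], "hand": 8.7}, {"delta_pos": [-1.2, -4.2, 0], "delta_rot": [0, 0, 8], "hand": 8.7}, {"delta_pos": [-1.2, -4.2, 0], "delta_rot": [0, 0, 8], "hand": 8.7}]'

```text
t: 9.5
eef_pos: [0.4805, 0.0702, 0.1915]
ee_rot: [-3.14, -0.001, -0.722]
force: [1.7, -0.3, -0.6]
width: 0.0868
```

```bash
python3 - <<'E'
from h import *
t=grab_frame('top');s=grab_frame('side');cv2.imwrite('pics/t8f.png',t);cv2.imwrite('pics/s8f.png',s)
a=cv2.resize(s[160:215,330:375],None,fx=8,fy=8,interpolation=cv2.INTER_NEAREST)
b=cv2.resize(t[210:265,160:205],None,fx=8,fy=8,interpolation=cv2.INTER_NEAREST)
cv2.imwrite('pics/s8.png',np.hstack([a,b]))
T=cv2.cvtColor(t,cv2.COLOR_BGR2HSV).astype(int)
e=ell((T[...,1]<80)&(T[...,2]>110),(160,215,212,260));print(e,onz('top',*e[0],.064))
E
```

```text
((182.02183532714844, 231.89764785766602), (23.35764503479004, 33.14274597167969), (8, 4, 31, 27)) [0.55215853 0.30451517 0.064     ]
```

View pics/s8.png

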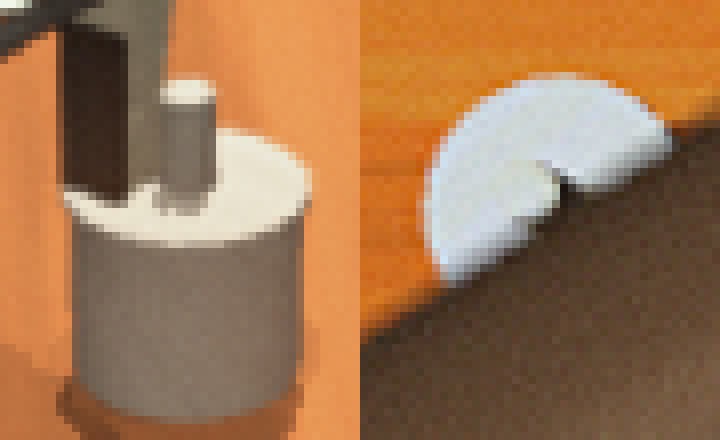

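>>> move_arm --rows '[{"delta_pos": [-0.5, -1.6, 0], "delta_rot": [0, 0, 6.8], "hand": 8.7}, {"delta_pos": [-0.5, -1.6, 0], "delta_rot": [0, 0, 6.8], "hand": 8.7}, {"delta_pos": [-0.5, -1.6, 0], "delta_rot": [0, 0, 6.8], "hand": 8.7}, {"delta_pos": [-0.5, -1.6, 0], "delta_rot": [0, 0, 6.8], "hand": 8.7}, {"delta_pos": [-0.1, 0, -1], "delta_rot": [0, 0, 6.8], "hand": 8.7}, {"delta_pos": [0, 0, -2], "delta_rot": [0, 0, 6.8], "hand": 8.7}, {"delta_pos": [0, 0, -2], "delta_rot": [0, 0, 0], "hand": 8.7}, {"delta_pos": [0, 0, -1.5], "delta_rot": [0, 0, 0], "hand": 8.7}, {"delta_pos": [0, 0, 0], "delta_rot": [0, 0, 0], "hand": 8.7}, {"delta_pos": [0, 0, 0], "delta_rot": [0, 0, 0], "hand": 8.7}]'

```text
t: 10.6
eef_pos: [0.4606, 0.0078, 0.1263]
ee_rot: [3.141, -0.0, -0.016]
force: [-0.2, -0.4, 0.5]
width: 0.0869
```

```bash
python3 - <<'E'
from h import *
s=get_state();print(s['width'],s['eef_pos'],s['ee_rot'],s['q'])
t=grab_frame('top');s=grab_frame('side')
cv2.imwrite('pics/s9.png',np.hstack([cv2.resize(s[150:300,240:400],None,fx=2.5,fy=2.5),cv2.resize(t[180:330,235:395],None,fx=2.5,fy=2.5)]))
S=cv2.cvtColor(s,cv2.COLOR_BGR2HSV)
E
```

```text
0.0868831225172724 [0.46057708 0.00783752 0.12626686] [ 3.14140698e+00 -3.55312552e-04 -1.57488269e-02] [ 4.46744416e-01  1.28076301e-01 -6.13757081e-01  4.40527436e-04
 -8.28727853e-01  1.10800537e+00]
```

View pics/s9.png

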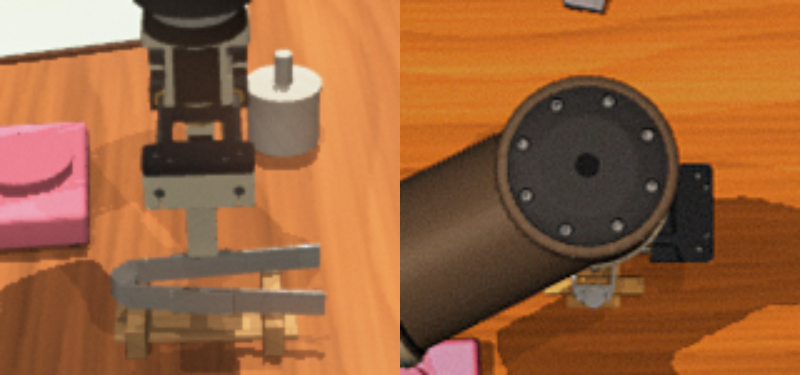

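>>> move_arm --rows '[{"delta_pos": [-0.15, -0.15, -1.5], "delta_rot": [0, 0, 0], "hand": 8.7}, {"delta_pos": [0, 0, -2], "delta_rot": [0, 0, 0], "hand": 8.7}, {"delta_pos": [0, 0, -1.5], "delta_rot": [0, 0, 0], "hand": 8.7}, {"delta_pos": [0, 0, -1.2], "delta_rot": [0, 0, 0], "hand": 8.7}, {"delta_pos": [0, 0, -1], "delta_rot": [0, 0, 0], "hand": 8.7}, {"delta_pos": [0, 0, -0.6], "delta_rot": [0, 0, 0], "hand": 8.7}, {"delta_pos": [0, 0, -0.4], "delta_rot": [0, 0, 0], "hand": 8.7}, {"delta_pos": [0, 0, 0], "delta_rot": [0, 0, 0], "hand": 8}, {"delta_pos": [0, 0, 0], "delta_rot": [0, 0, 0], "hand": 7.5}, {"delta_pos": [0, 0, 0], "delta_rot": [0, 0, 0], "hand": 7}]' --force 20

```text
t: 11.7
eef_pos: [0.4589, 0.0062, 0.044]
ee_rot: [-3.141, -0.001, -0.016]
force: [-0.2, 0.1, -0.5]
width: 0.0726
```

```bash
python3 - <<'E'
from h import *
s=get_state();print(s['width'],s['eef_pos'],s['ee_rot'],s['force'])
s=grab_frame('side')
cv2.imwrite('pics/s10.png',cv2.resize(s[170:300,240:400],None,fx=5,fy=4.5))
E
```

```text
0.07255185226115532 [0.45893102 0.00623447 0.04398963] [-3.14127541e+00 -7.72944053e-04 -1.57507868e-02] [-0.23793946  0.086216   -0.46680512]
```

View pics/s10.png

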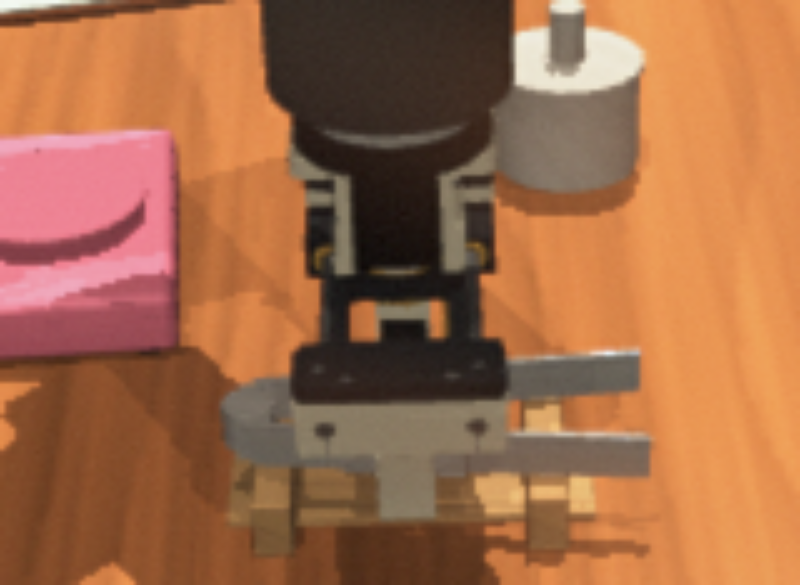

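>>> move_arm --rows '[{"delta_pos": [0, 0, 0], "delta_rot": [0, 0, 0], "hand": 6.5}, {"delta_pos": [0, 0, 0], "delta_rot": [0, 0, 0], "hand": 6}, {"delta_pos": [0, 0, 0], "delta_rot": [0, 0, 0], "hand": 5.7}, {"delta_pos": [0, 0, 0], "delta_rot": [0, 0, 0], "hand": 5.5}, {"delta_pos": [0, 0, 0], "delta_rot": [0, 0, 0], "hand": 5.3}, {"delta_pos": [0, 0, 0], "delta_rot": [0, 0, 0], "hand": 5.3}, {"delta_pos": [0, 0, 0], "delta_rot": [0, 0, 0], "hand": 5.3}, {"delta_pos": [0, 0, 0], "delta_rot": [0, 0, 0], "hand": 5.3}, {"delta_pos": [0, 0, 0], "delta_rot": [0, 0, 0], "hand": 5.3}, {"delta_pos": [0, 0, 0], "delta_rot": [0, 0, 0], "hand": 5.3}]' --force 20

```text
t: 12.75
eef_pos: [0.4589, 0.0062, 0.0437]
ee_rot: [-3.141, -0.001, -0.016]
force: [1.4, 0.5, 0.7]
width: 0.0526
```

>>> move_arm --rows '[{"delta_pos": [0, 0, 0.3], "delta_rot": [0, 0, 0], "hand": 5.3}, {"delta_pos": [0, 0, 0.6], "delta_rot": [0, 0, 0], "hand": 5.3}, {"delta_pos": [0, 0, 1], "delta_rot": [0, 0, 0], "hand": 5.3}, {"delta_pos": [0, 0, 1.5], "delta_rot": [0, 0, 0], "hand": 5.3}, {"delta_pos": [0, 0, 2], "delta_rot": [0, 0, 0], "hand": 5.3}, {"delta_pos": [0, 0, 2], "delta_rot": [0, 0, 0], "hand": 5.3}, {"delta_pos": [0, 0, 2], "delta_rot": [0, 0, 0], "hand": 5.3}, {"delta_pos": [0, 0, 1], "delta_rot": [0, 0, 0], "hand": 5.3}, {"delta_pos": [0, 0, 0.5], "delta_rot": [0, 0, 0], "hand": 5.3}, {"delta_pos": [0, 0, 0], "delta_rot": [0, 0, 0], "hand": 5.3}]'

```text
t: 13.75
eef_pos: [0.4586, 0.0062, 0.1529]
ee_rot: [-3.141, -0.001, -0.016]
force: [-0.1, 0.5, -1.4]
width: 0.0533
```

```bash
python3 - <<'E'
from h import *
s=get_state();print(s['width'],s['eef_pos'],s['ee_rot'],s['force'])
s=grab_frame('side');t=grab_frame('top')
cv2.imwrite('pics/s11.png',cv2.resize(s[130:300,240:400],None,fx=4.5,fy=3.5))
cv2.imwrite('pics/t11.png',cv2.resize(t[180:310,260:380],None,fx=4.5,fy=4.5))
E
```

```text
0.05333899030376905 [0.45862484 0.00615354 0.15291862] [-3.14111327e+00 -7.05677947e-04 -1.58991945e-02] [-0.10632437  0.50319969 -1.44541176]
```

View pics/s11.png

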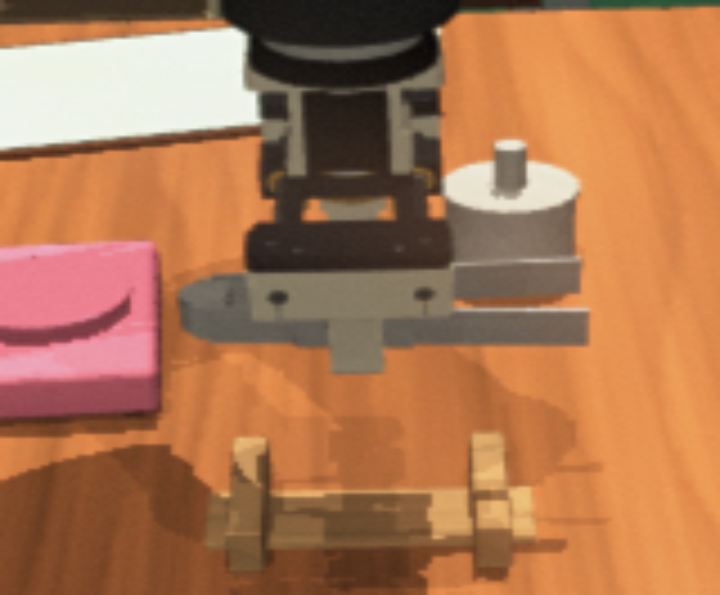

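View pics/t11.png

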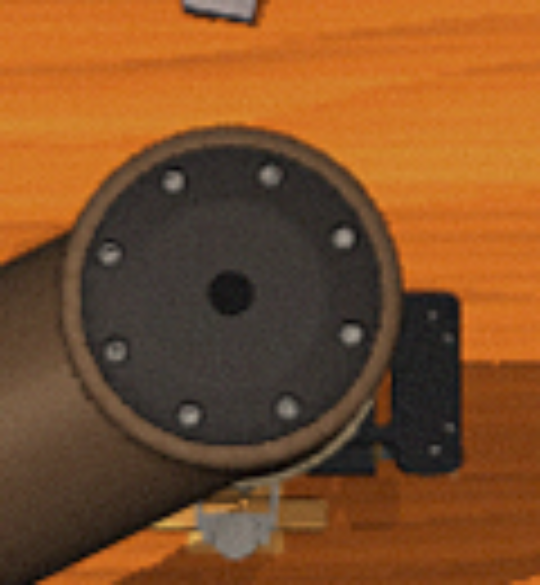

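>>> move_arm --rows '[{"delta_pos": [0, -1.5, 0], "delta_rot": [0, 0, 0], "hand": 5.3}, {"delta_pos": [-0.1, -3, 0], "delta_rot": [0, 0, 0], "hand": 5.3}, {"delta_pos": [-0.1, -4, 0], "delta_rot": [0, 0, 0], "hand": 5.3}, {"delta_pos": [-0.1, -4, 0], "delta_rot": [0, 0, 0], "hand": 5.3}, {"delta_pos": [-0.1, -4, 0], "delta_rot": [0, 0, 0], "hand": 5.3}, {"delta_pos": [-0.1, -4, 0], "delta_rot": [0, 0, 0], "hand": 5.3}, {"delta_pos": [-0.1, -4, 0], "delta_rot": [0, 0, 0], "hand": 5.3}, {"delta_pos": [-0.1, -3.5, 0], "delta_rot": [0, 0, 0], "hand": 5.3}, {"delta_pos": [-0.1, -2, 0], "delta_rot": [0, 0, 0], "hand": 5.3}, {"delta_pos": [0, -0.6, 0], "delta_rot": [0, 0, 0], "hand": 5.3}]'

```text
t: 14.85
eef_pos: [0.4496, -0.3016, 0.1509]
ee_rot: [-3.141, 0.003, -0.018]
force: [-0.2, 0.9, -1.7]
width: 0.053
```

```bash
python3 - <<'E'
from h import *
st=get_state();print(st['width'],st['eef_pos'],st['ee_rot'],st['force'])
s=grab_frame('side');t=grab_frame('top')
cv2.imwrite('pics/s12f.png',s);cv2.imwrite('pics/t12f.png',t)
cv2.imwrite('pics/s12.png',cv2.resize(s[230:430,240:440],None,fx=4,fy=3))
cv2.imwrite('pics/t12.png',cv2.resize(t[170:300,380:510],None,fx=5,fy=4.5))
s0=cv2.imread('pics/side0.png')
S=cv2.cvtColor(s0,cv2.COLOR_BGR2HSV).astype(int)
e=ell((S[...,2]<150)&(S[...,1]<150)&(S[...,2]>20),(360,350,390,381));print(e)
p=st['eef_pos'];print('stone side',onz('side',*e[0],.065))
cv2.imwrite('pics/st0.png',cv2.resize(s0[340:400,340:410],None,fx=8,fy=8))
E
```

```text
0.05300283546880332 [ 0.44961839 -0.30159856  0.15093925] [-3.14101116e+00  2.78501158e-03 -1.82803748e-02] [-0.23417951  0.91017843 -1.74627621]
((374.4362850189209, 370.2103385925293), (20.86575698852539, 30.392011642456055), (5, 6, 20, 25))
stone side [ 0.53722228 -0.30942571  0.065     ]
```

View pics/s12.png

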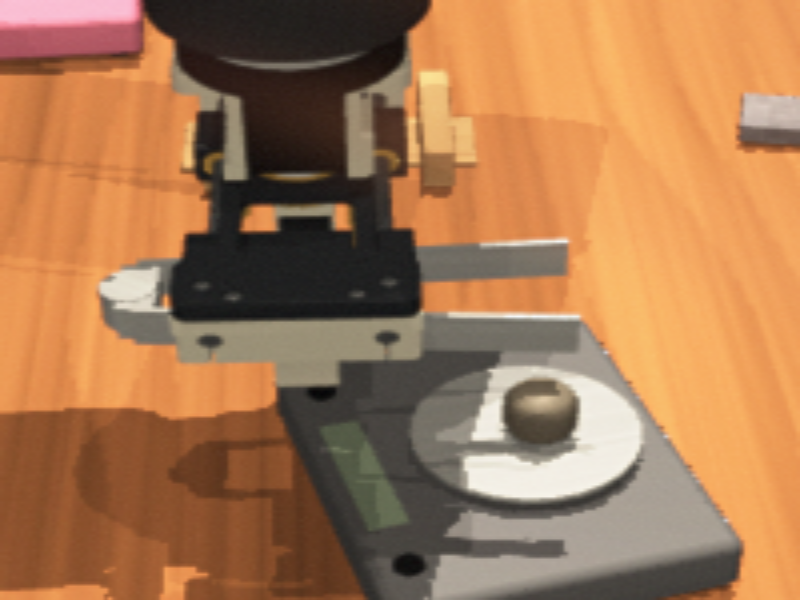

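View pics/t12.png

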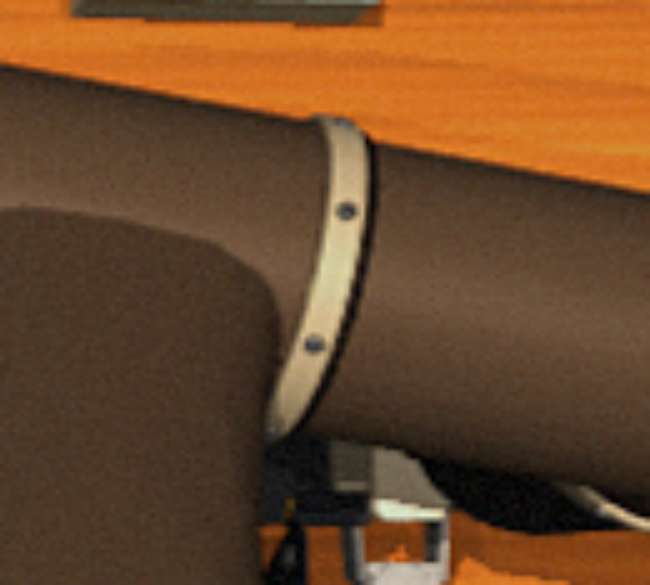

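View pics/st0.png

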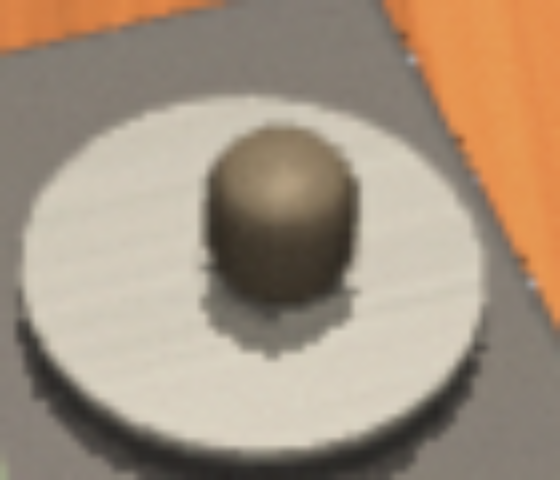

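```bash
python3 - <<'E'
from h import *
print('stone',onz('side',374.6,366.2,.065),onz('top',445.6,233.4,.065))
s=cv2.imread('pics/s12f.png')
cv2.imwrite('pics/s12z.png',cv2.resize(s[295:355,335:395],None,fx=10,fy=10,interpolation=cv2.INTER_NEAREST))
E
```

```text
stone [ 0.5382888  -0.30125704  0.065     ] [ 0.53675093 -0.30122029  0.065     ]
```

View pics/s12z.png

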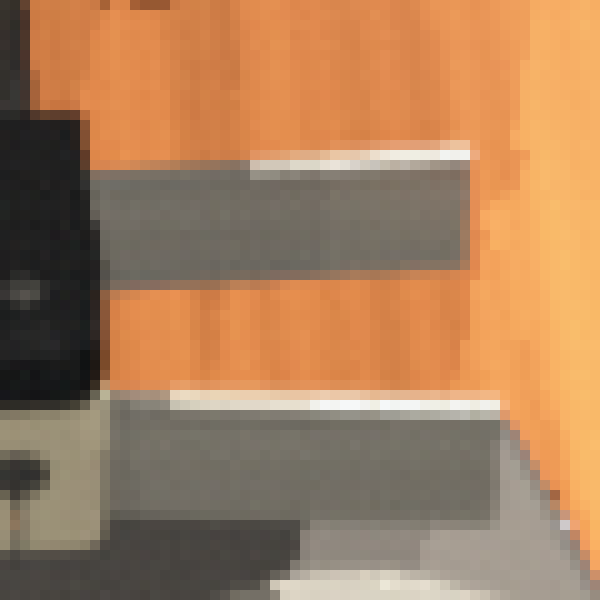

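```bash
python3 - <<'E'
from h import *
a=onz('side',384.5,334.7,.159);b=onz('side',381.5,309.8,.159);print(a,b,(a+b)/2)
print(get_state()['eef_pos'])
E
```

```text
[ 0.54709042 -0.32966028  0.159     ] [ 0.54863746 -0.27700182  0.159     ] [ 0.54786394 -0.30333105  0.159     ]
[ 0.44993423 -0.30028972  0.1513119 ]
```

>>> move_arm --rows '[{"delta_pos": [0.25, 0.12, 0], "delta_rot": [0, 0, 0], "hand": 5.3}, {"delta_pos": [0, 0, -1], "delta_rot": [0, 0, 0], "hand": 5.3}, {"delta_pos": [0, 0, -1], "delta_rot": [0, 0, 0], "hand": 5.3}, {"delta_pos": [0, 0, -1], "delta_rot": [0, 0, 0], "hand": 5.3}, {"delta_pos": [0, 0, -1], "delta_rot": [0, 0, 0], "hand": 5.3}, {"delta_pos": [0, 0, -0.5], "delta_rot": [0, 0, 0], "hand": 5.3}, {"delta_pos": [0, 0, 0], "delta_rot": [0, 0, 0], "hand": 5.3}, {"delta_pos": [0, 0, 0], "delta_rot": [0, 0, 0], "hand": 5.3}, {"delta_pos": [0, 0, 0], "delta_rot": [0, 0, 0], "hand": 5.3}, {"delta_pos": [0, 0, 0], "delta_rot": [0, 0, 0], "hand": 5.3}]'

```text
t: 15.95
eef_pos: [0.4534, -0.2988, 0.108]
ee_rot: [3.141, -0.001, -0.016]
force: [-0.1, 0.1, -0.9]
width: 0.0532
```

```bash
python3 - <<'E'
from h import *
st=get_state();print(st['width'],st['eef_pos'],st['ee_rot'],st['force'])
s=grab_frame('side')
cv2.imwrite('pics/s13.png',cv2.resize(s[300:400,310:430],None,fx=6,fy=6,interpolation=2))
E
```

```text
0.053177261093973825 [ 0.45338618 -0.29879346  0.10802513] [ 3.14135748e+00 -8.37846288e-04 -1.58135755e-02] [-0.14537327  0.06822118 -0.8514629 ]
```

View pics/s13.png

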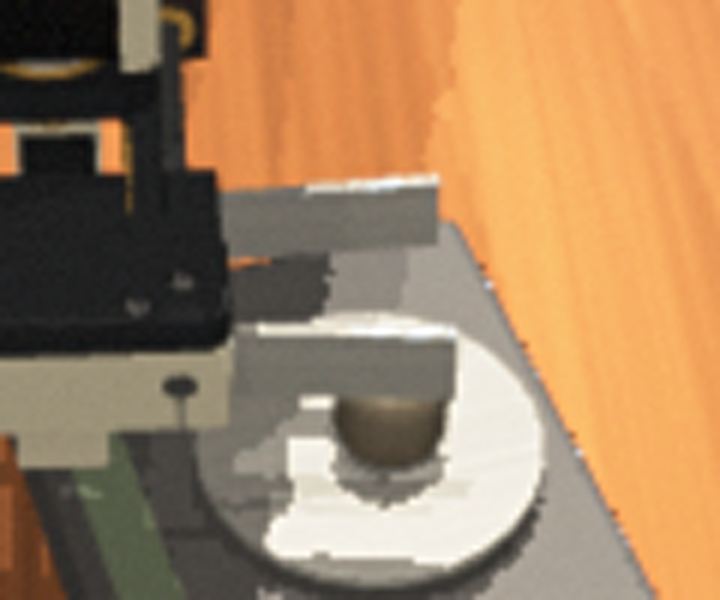

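```bash
python3 - <<'E'
from h import *
a=onz('side',385.3,354.8,.116);b=onz('side',382.5,330,.116);print(a,b,(a+b)/2)
E
```

```text
[ 0.55008946 -0.32702034  0.116     ] [ 0.5517779  -0.27510991  0.116     ] [ 0.55093368 -0.30106512  0.116     ]
```

>>> move_arm --rows '[{"delta_pos": [0, 0, -0.8], "delta_rot": [0, 0, 0], "hand": 5.3}, {"delta_pos": [0, 0, -0.8], "delta_rot": [0, 0, 0], "hand": 5.3}, {"delta_pos": [0, 0, -0.8], "delta_rot": [0, 0, 0], "hand": 5.3}, {"delta_pos": [0, 0, -0.7], "delta_rot": [0, 0, 0], "hand": 5.3}, {"delta_pos": [0, 0, -0.5], "delta_rot": [0, 0, 0], "hand": 5.3}, {"delta_pos": [0, 0, -0.3], "delta_rot": [0, 0, 0], "hand": 5.3}, {"delta_pos": [0, 0, 0], "delta_rot": [0, 0, 0], "hand": 5.3}, {"delta_pos": [0, 0, 0], "delta_rot": [0, 0, 0], "hand": 5.3}, {"delta_pos": [0, 0, 0], "delta_rot": [0, 0, 0], "hand": 5.3}, {"delta_pos": [0, 0, 0], "delta_rot": [0, 0, 0], "hand": 5.3}]'

```text
t: 17.0
eef_pos: [0.4533, -0.2987, 0.0689]
ee_rot: [3.141, -0.001, -0.016]
force: [0.2, -0.0, -1.3]
width: 0.0528
```

```bash
python3 - <<'E'
from h import *
st=get_state();print(st['width'],st['eef_pos'],st['ee_rot'],st['force'])
s=grab_frame('side')
cv2.imwrite('pics/s14.png',cv2.resize(s[300:400,310:430],None,fx=6,fy=6,interpolation=2))
E
```

```text
0.05281952999129181 [ 0.4533118  -0.29874406  0.06888733] [ 3.14142048e+00 -5.92011430e-04 -1.57153895e-02] [ 0.15655249 -0.01838317 -1.25283721]
```

View pics/s14.png

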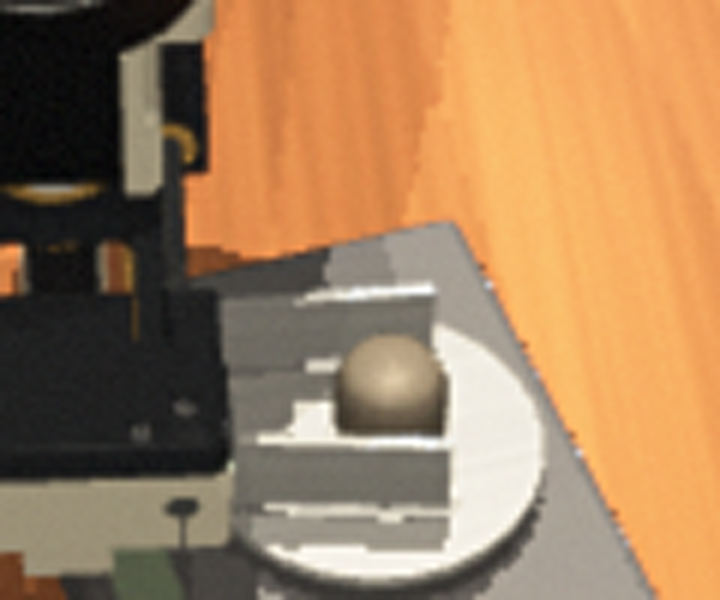

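>>> move_arm --rows '[{"delta_pos": [0, 0, 0], "delta_rot": [0, 0, 0], "hand": 5.1}, {"delta_pos": [0, 0, 0], "delta_rot": [0, 0, 0], "hand": 4.9}, {"delta_pos": [0, 0, 0], "delta_rot": [0, 0, 0], "hand": 4.7}, {"delta_pos": [0, 0, 0], "delta_rot": [0, 0, 0], "hand": 4.5}, {"delta_pos": [0, 0, 0], "delta_rot": [0, 0, 0], "hand": 4.3}, {"delta_pos": [0, 0, 0], "delta_rot": [0, 0, 0], "hand": 4}, {"delta_pos": [0, 0, 0], "delta_rot": [0, 0, 0], "hand": 3.8}, {"delta_pos": [0, 0, 0], "delta_rot": [0, 0, 0], "hand": 3.8}, {"delta_pos": [0, 0, 0], "delta_rot": [0, 0, 0], "hand": 3.8}, {"delta_pos": [0, 0, 0], "delta_rot": [0, 0, 0], "hand": 3.8}]' --force 28

```text
t: 18.05
eef_pos: [0.4532, -0.2987, 0.0686]
ee_rot: [3.142, -0.0, -0.016]
force: [-0.7, -1.1, -0.4]
width: 0.0433
```

```bash
python3 - <<'E'
from h import *
st=get_state();print(st['width'],st['eef_pos'],st['ee_rot'],st['force'])
s=grab_frame('side')
cv2.imwrite('pics/s15.png',cv2.resize(s[300:400,310:430],None,fx=6,fy=6,interpolation=2))
E
```

```text
0.043343787120995673 [ 0.4531686  -0.29873138  0.06859928] [ 3.14151751e+00 -1.02579101e-04 -1.57816288e-02] [-0.74309593 -1.07697518 -0.3660292 ]
```

View pics/s15.png

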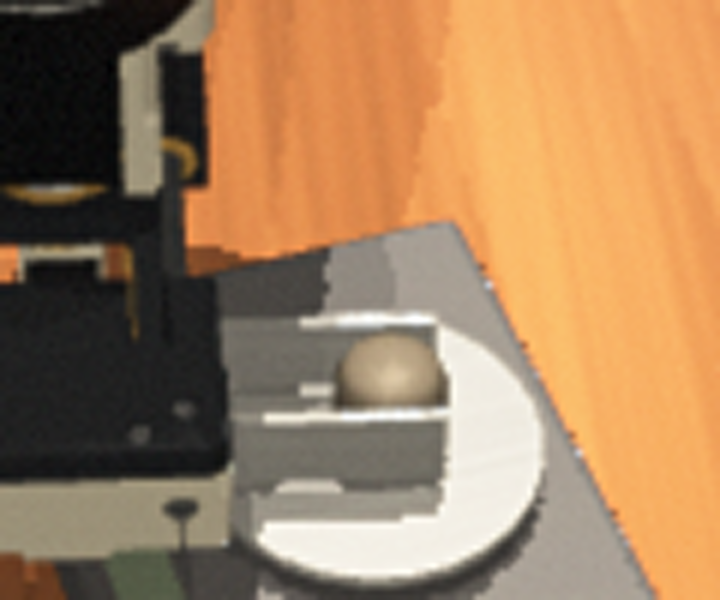

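>>> move_arm --rows '[{"delta_pos": [0, 0, 0.3], "delta_rot": [0, 0, 0], "hand": 3.8}, {"delta_pos": [0, 0, 0.6], "delta_rot": [0, 0, 0], "hand": 3.8}, {"delta_pos": [0, 0, 1], "delta_rot": [0, 0, 0], "hand": 3.8}, {"delta_pos": [0, 0, 1], "delta_rot": [0, 0, 0], "hand": 3.8}, {"delta_pos": [0, 0, 1], "delta_rot": [0, 0, 0], "hand": 3.8}, {"delta_pos": [0, 0, 1], "delta_rot": [0, 0, 0], "hand": 3.8}, {"delta_pos": [0, 0, 1], "delta_rot": [0, 0, 0], "hand": 3.8}, {"delta_pos": [0, 0, 0.8], "delta_rot": [0, 0, 0], "hand": 3.8}, {"delta_pos": [0, 0, 0.3], "delta_rot": [0, 0, 0], "hand": 3.8}, {"delta_pos": [0, 0, 0], "delta_rot": [0, 0, 0], "hand": 3.8}]' --force 30

```text
t: 19.1
eef_pos: [0.4533, -0.2987, 0.139]
ee_rot: [3.141, -0.001, -0.016]
force: [-0.5, 0.3, -2.3]
width: 0.0434
```

```bash
python3 - <<'E'
from h import *
st=get_state();print(st['width'],st['eef_pos'],st['ee_rot'],st['force'])
s=grab_frame('side')
cv2.imwrite('pics/s16.png',cv2.resize(s[240:400,270:430],None,fx=4,fy=3.7,interpolation=2))
E
```

```text
0.04344022104458526 [ 0.45332687 -0.29871649  0.13903844] [ 3.14143560e+00 -8.28318386e-04 -1.58040674e-02] [-0.45365425  0.32677799 -2.33389476]
```

View pics/s16.png

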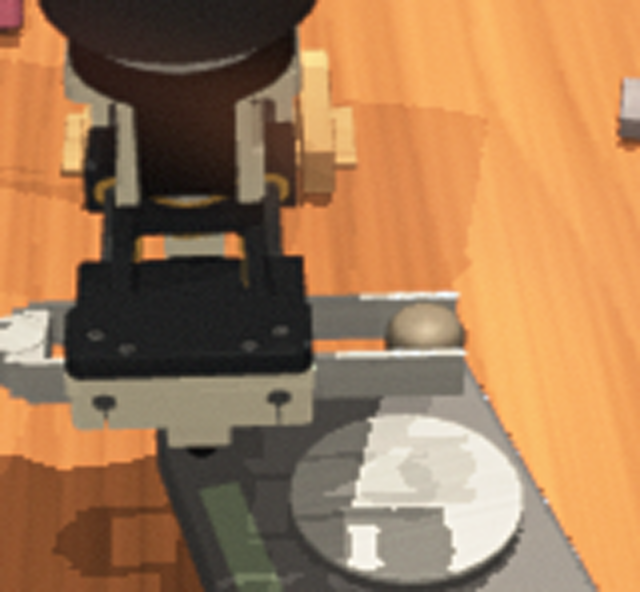

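Stone held. It still has to rise past 10 cm.

>>> move_arm --rows '[{"delta_pos": [0, 0, 0.4], "delta_rot": [0, 0, 0], "hand": 3.8}, {"delta_pos": [0, 0, 0.8], "delta_rot": [0, 0, 0], "hand": 3.8}, {"delta_pos": [0, 0, 1], "delta_rot": [0, 0, 0], "hand": 3.8}, {"delta_pos": [0, 0, 1], "delta_rot": [0, 0, 0], "hand": 3.8}, {"delta_pos": [0, 0, 1], "delta_rot": [0, 0, 0], "hand": 3.8}, {"delta_pos": [0, 0, 1], "delta_rot": [0, 0, 0], "hand": 3.8}, {"delta_pos": [0, 0, 0.8], "delta_rot": [0, 0, 0], "hand": 3.8}, {"delta_pos": [0, 0, 0.4], "delta_rot": [0, 0, 0], "hand": 3.8}, {"delta_pos": [0, 0, 0], "delta_rot": [0, 0, 0], "hand": 3.8}, {"delta_pos": [0, 0, 0], "delta_rot": [0, 0, 0], "hand": 3.8}]'

```text
t: 20.15
eef_pos: [0.4529, -0.2986, 0.2023]
ee_rot: [-3.141, 0.0, -0.016]
force: [-0.9, 0.2, -2.2]
width: 0.0435
```

>>> move_arm --rows '[{"delta_pos": [0, 0, 0], "delta_rot": [0, 0, 0], "hand": 3.8}, {"delta_pos": [0, 0, 0], "delta_rot": [0, 0, 0], "hand": 3.8}, {"delta_pos": [0, 0, 0], "delta_rot": [0, 0, 0], "hand": 3.8}, {"delta_pos": [0, 0, 0], "delta_rot": [0, 0, 0], "hand": 3.8}, {"delta_pos": [0, 0, 0], "delta_rot": [0, 0, 0], "hand": 3.8}, {"delta_pos": [0, 0, 0], "delta_rot": [0, 0, 0], "hand": 3.8}, {"delta_pos": [0, 0, 0], "delta_rot": [0, 0, 0], "hand": 3.8}, {"delta_pos": [0, 0, 0], "delta_rot": [0, 0, 0], "hand": 3.8}, {"delta_pos": [0, 0, 0], "delta_rot": [0, 0, 0], "hand": 3.8}, {"delta_pos": [0, 0, 0], "delta_rot": [0, 0, 0], "hand": 3.8}]'

```text
t: 21.15
eef_pos: [0.4531, -0.2987, 0.2026]
ee_rot: [-3.142, -0.0, -0.016]
force: [0.1, 0.7, -2.0]
width: 0.0433
```

```bash
python3 - <<'E'
from h import *
st=get_state();print(st['t'],st['width'],st['eef_pos'],st['force'])
s=grab_frame('side');cv2.imwrite('pics/s17.png',s)
E
```

```text
21.15 0.043252048100323716 [ 0.45310463 -0.29867655  0.20255424] [ 0.08371437  0.71484163 -1.99496243]
```

View pics/s17.png

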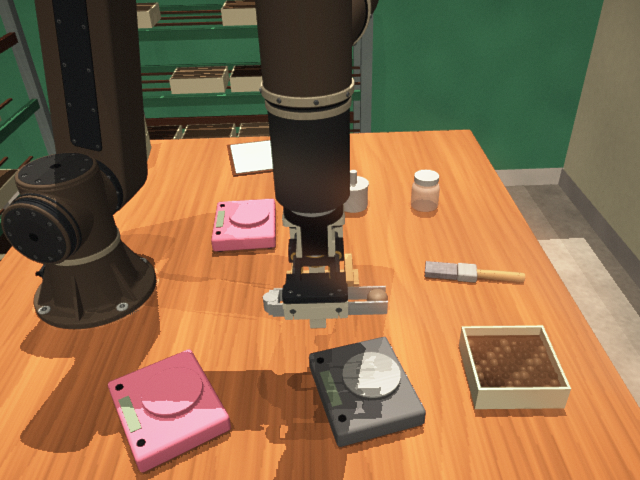

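Stone raised by 13.4 cm in the tongs at (377,295). The cover is on the tin at (355,190), partly behind the arm. The tray, jar and brush look unmoved.

```bash
python3 -c "
from station import *
print(job_done())"
```

```text
the job is handed in; nothing more can be done
None
```

I put the cover on the tin and let go of it. Then I took the tongs from the rest, closed them on the stone and lifted it about 13.4 cm above the pan. I handed the job in at about 21 s with the stone still held up.

- **Cover:** after I let go, the side view showed the disc level and down on the rim, and the top view agreed as far as it could be seen. In the last picture the arm hides part of the tin, so I could not fully check the cover again.
- **Cover position:** my first side-view estimate put the tin about 6 mm from the top-view one. I trusted the top view and corrected the last 1.5 mm from the side picture.
- **Stone:** at the end the finger opening was steady at 43.3 mm, against 44 mm expected when shut on the stone. The grip was set to 30 N and the arm was still. The side picture shows the stone between the tips, clear of the gripper.
- **Bystanders:** the tray, jar and brush look unmoved in the last side picture, but I did not measure them.

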